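Level the storeroom shelf

ROBOT

A 6-joint arm with a two-finger parallel gripper is mounted at the origin on the work surface. World frame = base frame: x ahead of the robot, y to its left, z up, the work surface at z = 0. Lengths are in m, angles in rad, forces in N, time in s.
With the tool pointing down it reaches from about 0.225 to 0.875 m from the base axis. Payload 3.4 kg.
Tool frame: the origin (TCP) lies on the centre line of the jaws, within the pads' length; the fingertips stand 17 mm ahead of it and the grasp point (between the pads) lies 2 mm behind it (nose_length is the distance from the TCP to the fingertips, in m); z points along the fingers, y is the line along which they close (so a half turn about z gives the same grasp; the last joint's range is limited). The gripper opens to 85 mm and grips with 20 to 120 N. Pads are 22 mm wide; open, the fingers measure 114 mm over their backs; the gripper's body (76 mm by 85 mm) begins 54 mm behind the grasp point. The pads swing forward as they close: fully open they stand 13 mm farther back than shut.
Start: joints at [-1.41, 0.276, 1.505, -0, 1.361, -0.121], TCP at [0.16, -0.552, 0.248] pointing down, gripper open.
Joint ranges: [-2.89, 2.89], [-0.75, 2.08], [0.22, 2.7], [-1.18, 4.32], [0.11, 2.71], [-2.7, 2.7]. Speed limits (rad/s): [2.57, 2.57, 3.14, 3.14, 3.14, 3.14].

INTERFACE

Orientations are given as a unit quaternion [w, x, y, z].
In Python, from rig import get_state, get_image, sign_off, find_in, place_of, nose_length gives the robot as it stands.
- The arm moves only by the tool apply_moves, never from a script. Its argument "deltas" is one flat list of numbers, 5 for each row, row after row: the finger opening in mm, from 0 to 85.4, then the shift along the tool's x, y, z in mm, then the turn about the tool's z in degrees. A call has 1 to 12 rows; each row is the pose to reach, as a shift and turn from the pose commanded when the call began, along the tool's axes at that moment; what a row does not reach only later rows make up. A row lasts 1/12 s, in which the tool goes at most 41.7 mm and 7.16 degrees, less where a joint would pass 70% of its speed; a pose out of reach is approached as far as the arm can. A call with a gripper value outside its range is refused whole. The fingers move at their own pace and stop on an object; "squeeze" is the grip in N (left out, the last holds). Time passes only in rows, so rows that repeat a pose let the fingers close. It gives the time, the measured TCP pose, the force, the opening and the grip force at its end, in the units of the state.
- get_state(): the state, without advancing time (a new reading comes with each control period).
- get_image(name): name is "scene" or "top" or "wrist"; returns a dict with "frame" (420x560x3 uint8, red, green, blue), "K" (3x3 intrinsics, pixels), "position" and "orientation" of the camera in the world. Camera axes: x right, y down, z forward; pixel columns grow to the right and rows downward; lengths in m; the calibration is good to about 2 mm. A picture is of the moment at which its call begins. There is no depth.
- sign_off(): hands the job in; it is judged then, once.
Trained networks look in a picture, given as the dict that the camera call returned (one of the last four; its "shot" number tells which), for a name from the list of things; names that differ only in an ending like _2 or _b are one class to them, and where a whole thing is asked for, a point or a joint stands for the part that bears it (a point fixed in the world has none). Each returns a list of dicts, best first, with "score" (0 to 1); they miss things now and then, are a little off and sometimes report something else, mostly with a low value. They report only what shows in the picture. A call takes as long as a camera call. They do not tell look-alikes from the thing itself.
- find_in(query, picture): "point" ([column, row] in pixels, amid what is visible of it).
- place_of(query, picture): "point" ([column, row] in pixels: a listed point, or the origin of a listed thing).
The state is a dict: "clock": time; "qpos": joint angles; "qd": joint speeds; "effort": joint torques, N m; "position": TCP position; "ee_rot": TCP orientation; "contact_force": force on the tool from outside, world axes, zero at the start; "moment": the same for the moment, N m; "width": finger opening in m; "gripper_force": force on a finger pad.
Only numpy, scipy, OpenCV 4.12 (cv2) and the standard library are available. Lean on these libraries where they do the work, as an engineer would, in place of code of your own. Each camera call takes 0.05 s, during which the arm holds its last target. There are 200 camera calls.

TASK

Lay the spirit level flat on the middle of the bare part of the small steel shelf, lengthways (pointing from the fixed feet to the levelling foot), and let go so that its bubble shows the shelf's slope. Then turn the knob of the levelling foot until the bubble rests between the two lines with nothing touching the level. Finally press gently down on the level with the fingers, and finish while still pressing it onto the shelf with the bubble centred; leave the carton, capacitor and jar where they stand.

Things in the scene. Friction and masses are not known exactly. Their poses are not given: they have to be found in the camera images.
- level: loose spirit level, aluminium bar 160 long (x) x 26 wide (y) x 36 high (z), about 0.3 kg, at first on the table to the robot's right. Origin: centre of underside. An open window in the top's middle (x -24 to +24) holds the glass vial, its top 3 below the bar's top; the end blocks (24 to 80 from the middle) are solid, flat-topped. Can be gripped across its width anywhere
- bubble (a joint): bubble position in the vial along the level's x axis, in m: 0 is centred between the two black lines, limits +-0.012. It moves towards the higher end, 0.8 mm per 0.001 rad of slope, and settles in about 1 s. It counts as between the lines within 2 mm of 0
- board: the shelf: grey steel board 400 x 210 with turned-down edges, top about 90 above the table. x runs lengthways from the two fixed feet to the levelling foot, z up; it tilts about its y. Origin: on the tilt axis above the fixed feet, 20 below the top, 40 in from that end. At the start the levelling-foot end is always low, by 0.004 to 0.012 rad
- shelf_mid (a point): point on the shelf's top surface, middle of the bare part where the level goes (115 mm from the tilt axis, 195 mm from the levelling foot's axis, 155 mm from the fixed-feet end); axes as the board's
- foot_grip (a point): knob of the levelling foot, on the shelf near one end: black bar 50 long (x) x 14 wide (y) x 28 high on a 42 disc. Point: bar's middle, on the turning axis, 28.5 above the shelf, 14 above the disc. Clockwise from above raises that end, 0.005 rad of slope (4 mm of bubble) per rad; needs 0.9 to 2.4 rad clockwise. Friction 0.1 N m; stays where left; no end stop met
- carton: closed cardboard box 90 x 130 x 70, beyond the shelf; leave alone. Origin: centre of underside
- capacitor: upright can capacitor, 35 diameter, 87 high; leave alone. Origin: centre of underside
- jar: closed white jar, 60 diameter, 75 high; leave alone. Origin: centre of underside
Not all that is in view belongs to the job. Leave any blue or yellow look-alike of the level alone.

How it is judged:
On the way, in this order (a step that is already met when the one before it is completed fails the run):
1. level flat and lengthways (0.2 rad) on the shelf, centre within 50 mm each way of the bare part's middle, fingers off it, bubble more than 2.5 mm off centre, showing the slope (x of level in the frame of shelf_mid between -0.05 and 0.05 m and y of level in the frame of shelf_mid between -0.05 and 0.05 m and z of level in the frame of shelf_mid between -0.005 and 0.005 m and angle between the x axis of level and the x axis of shelf_mid, either way round below 0.2 rad and angle between level's own z axis and vertical below 0.1 rad and contact force between the fingers and level below 0.3 N and (value of joint bubble above 0.0025 m or value of joint bubble below -0.0025 m)), for 0.3 s.
2. the foot has been turned so that the bubble rests within 2 mm of centre, the level still in place and untouched (x of level in the frame of shelf_mid between -0.05 and 0.05 m and y of level in the frame of shelf_mid between -0.05 and 0.05 m and z of level in the frame of shelf_mid between -0.005 and 0.005 m and angle between the x axis of level and the x axis of shelf_mid, either way round below 0.2 rad and angle between level's own z axis and vertical below 0.1 rad and contact force between the fingers and level below 0.3 N and value of joint bubble between -0.002 and 0.002 m), for 0.5 s.
At the end, for the whole second after the job is handed in: fingers press the level on the shelf (over 3 N on it; 7 to 40 N between level and shelf, its 3 N weight included), bubble within 2 mm of centre, level flat, its centre within 50 mm each way of the bare part's middle and within 0.2 rad of the shelf's length (x of level in the frame of shelf_mid between -0.05 and 0.05 m and y of level in the frame of shelf_mid between -0.05 and 0.05 m and z of level in the frame of shelf_mid between -0.005 and 0.005 m and angle between the x axis of level and the x axis of shelf_mid, either way round below 0.2 rad and angle between level's own z axis and vertical below 0.1 rad and value of joint bubble between -0.002 and 0.002 m and contact force between the fingers and level above 3 N and contact force between level and board between 7 and 40 N); the arm keeps its last pose, push and grip.
It fails at once if the carton, capacitor or jar is moved more than 20 mm (distance of any of carton, capacitor, jar from where it was at the start of the episode above 0.02 m).
It also fails if it takes over 72 s, if anything falls off the work surface, if the arm or the gripper's body presses on something with over 40 N, if the wrist force passes 120 N, or if a joint passes its speed limit or range.

## Working session

There is one attempt and no reset: what is moved stays moved. The work goes in short steps, Python scripts to look and compute and a tool call to move; the robot and the scene stay as the last step left them, time stands still between calls to the robot, and variables do not carry over. Pictures are saved under pics/ and viewed, at most 10 in all, crops included, and the job is handed in when it is done.

Besides the shell and the picture viewer there is one more tool, called as name(argument=value, ...) on one line, values as JSON. apply_moves: Moves the arm, as the interface text tells. Its arguments: {"type":"object","properties":{"deltas":{"type":"array"},"squeeze":{"type":"number"}},"required":["deltas"]}

```bash
mkdir -p pics
cat > h.py <<'E'
import numpy as np, cv2
from scipy.spatial.transform import Rotation as R
from rig import *
def rot(q): return R.from_quat([q[1],q[2],q[3],q[0]]).as_matrix()
def ray(im,p):
    d=rot(im["orientation"])@np.linalg.inv(im["K"])@np.array([p[0],p[1],1.]); return np.array(im["position"]),d
def at_z(im,p,z):
    o,d=ray(im,p); return o+d*(z-o[2])/d[2]
def proj(im,X):
    c=rot(im["orientation"]).T@(np.array(X)-im["position"]); u=im["K"]@c; return u[:2]/u[2]
def save(im,n): cv2.imwrite("pics/"+n,cv2.cvtColor(np.asarray(im["frame"]),cv2.COLOR_RGB2BGR))
E
python3 - <<'E'
from h import *
np.set_printoptions(precision=3,suppress=True)
s=get_state(); print(s["clock"],s["position"],s["ee_rot"],nose_length)
I={}
for c in("scene","top","wrist"):
    im=get_image(c); save(im,c+"0.png"); I[c]=im; print(c,np.array(im["position"]))
    for q,z in(("level",0),("board",.07),("shelf_mid",.09),("foot_grip",.1185),("carton",0),("capacitor",0),("jar",0)):
        for r in place_of(q,im)[:3]: print(q,round(r["score"],2),np.array(r["point"]),at_z(im,r["point"],z))
A=np.hstack([I["scene"]["frame"],I["top"]["frame"]]);
E
python3 -c "
import cv2,numpy as np
a=[cv2.imread(f'pics/{c}0.png') for c in('top','wrist')]
"
```

```text
0.0 [ 0.16  -0.552  0.247] [-0.001  0.99   0.14   0.   ] 0.017
scene [ 1.179 -0.145  0.94 ]
level 0.88 [193.1 222.8] [ 0.525 -0.286 -0.   ]
level 0.88 [115.9 226.6] [ 0.516 -0.464  0.   ]
level 0.8 [226.7 154. ] [ 0.319 -0.199  0.   ]
board 0.64 [308.1 193.9] [ 0.524 -0.017  0.07 ]
shelf_mid 0.59 [360.2 180.5] [0.514 0.101 0.09 ]
foot_grip 0.57 [445.4 162. ] [0.505 0.293 0.119]
carton 0.98 [341. 308.] [0.774 0.019 0.   ]
carton 0.17 [251.3 294.7] [ 0.723 -0.164  0.   ]
capacitor 0.91 [253.5 294. ] [ 0.722 -0.159  0.   ]
capacitor 0.51 [206.  286.5] [ 0.693 -0.259  0.   ]
jar 0.58 [206.5 287.9] [ 0.697 -0.258  0.   ]
top [ 0.317 -0.081  1.172]
level 0.93 [367.7 224.1] [ 0.52  -0.288  0.   ]
level 0.68 [431.4 232.2] [ 0.508 -0.463  0.   ]
level 0.65 [331.1 296. ] [ 0.321 -0.195  0.   ]
board 0.76 [270.8 217.1] [ 0.512 -0.025  0.07 ]
shelf_mid 0.58 [220.8 211.1] [0.516 0.103 0.09 ]
foot_grip 0.79 [145.1 210.2] [0.502 0.286 0.119]
carton 0.85 [260.8 130.5] [ 0.775  0.024 -0.   ]
capacitor 0.61 [322.7 151.7] [ 0.722 -0.156  0.   ]
jar 0.8 [359.6 163. ] [ 0.694 -0.262  0.   ]
wrist [ 0.234 -0.53   0.375]
```

View pics/top0.png

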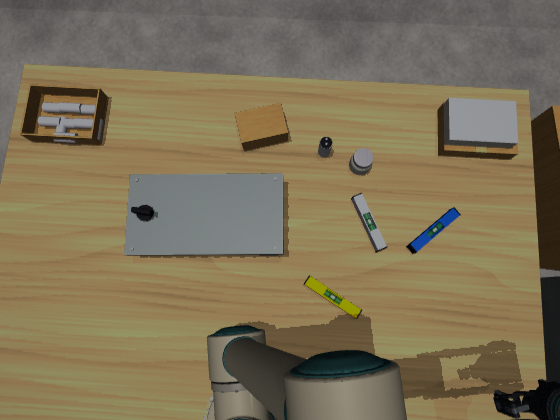

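View pics/scene0.png

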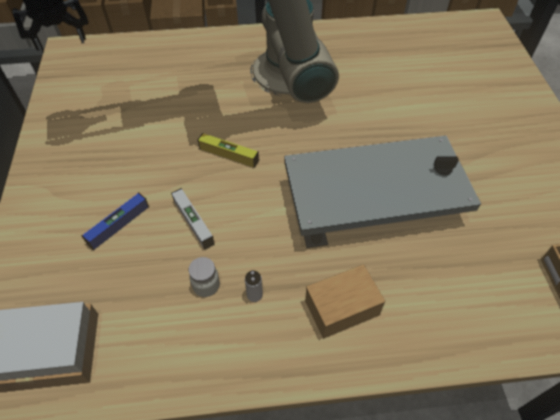

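Top view: the aluminium level is at about (369,222) and the shelf's corners at about (130,175), (283,174), (283,254) and (126,255). The knob is at (145,212). The blue and yellow bars are look-alikes. I'll get the level's and shelf's axes next.

Run:
```python
from h import *
np.set_printoptions(precision=4,suppress=True)
im=get_image("top"); f=np.asarray(im["frame"]); hsv=cv2.cvtColor(f,cv2.COLOR_RGB2HSV)
def comp(mask,seed,k=3):
    m=cv2.morphologyEx(mask.astype(np.uint8)*255,cv2.MORPH_CLOSE,np.ones((k,k)))
    n,l,st,c=cv2.connectedComponentsWithStats(m)
    d=np.linalg.norm(c-seed,axis=1)+1e4*(st[:,4]<100); i=np.argmin(d); return (l==i).astype(np.uint8),st[i]
low=(hsv[...,1]<70)&(hsv[...,2]>60)
for nm,seed,z in(("level",(369,222),.036),("shelf",(207,214),.09)):
    m,st=comp(low,seed,5); cs,_=cv2.findContours(m,0,2); c=max(cs,key=cv2.contourArea)
    b=cv2.boxPoints(cv2.minAreaRect(c)); W=np.array([at_z(im,p,z) for p in b])
    print(nm,st,"\n",b,"\n",W,"centre",W.mean(0),"sides",np.linalg.norm(W[0]-W[1]),np.linalg.norm(W[1]-W[2]))
    for e in(W[1]-W[0],W[2]-W[1]): print("ang",np.degrees(np.arctan2(e[1],e[0])))
# crops
B=lambda a:cv2.resize(a,None,fx=7,fy=7,interpolation=cv2.INTER_CUBIC)
A=np.hstack([B(f[185:240,115:170]),B(f[190:245,342:397])]); cv2.imwrite("pics/crop1.png",A[...,::-1])
s=get_state(); print(rot(s["ee_rot"]))
```

```text
level [352 193  35  57 702] 
 [[349.8416 197.4434]
 [361.276  192.0271]
 [386.7489 245.8032]
 [375.3145 251.2195]] 
 [[ 0.5842 -0.2324  0.036 ]
 [ 0.601  -0.2628  0.036 ]
 [ 0.4593 -0.3332  0.036 ]
 [ 0.4432 -0.3034  0.036 ]] centre [ 0.5219 -0.2829  0.036 ] sides 0.034742629560887875 0.15827304759131305
ang -61.03229663680867
ang -153.5591247715703
shelf [  124   173   159    82 12394] 
 [[124. 254.]
 [124. 173.]
 [282. 173.]
 [282. 254.]] 
 [[ 0.3931  0.3348  0.09  ]
 [ 0.6022  0.3634  0.09  ]
 [ 0.6263 -0.0472  0.09  ]
 [ 0.4165 -0.0602  0.09  ]] centre [0.5095 0.1477 0.09  ] sides 0.21106159305815528 0.4113246487821266
ang 7.798883174971455
ang -86.64249442076083
[[ 0.9605  0.2781  0.    ]
 [ 0.2781 -0.9605 -0.0001]
 [-0.      0.0001 -1.    ]]
```

View pics/crop1.png

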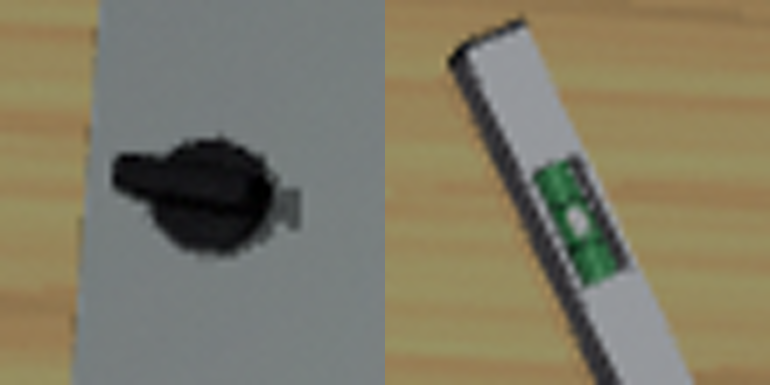

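The level's long axis lies at about 26.5° and its centre at about (0.522,-0.286). The knob's bar lies nearly along the shelf's length. I'll move above the level and refine with the wrist camera.

apply_moves(deltas=[85,20,-7,2,0,85,57,-21,6,-1,85,97,-36,11,-2,85,138,-51,15,-3,85,178,-66,20,-4,85,218,-81,24,-5,85,259,-96,29,-6,85,299,-111,33,-7,85,340,-126,38,-8,85,380,-141,42,-9,85,410,-152,46,-10,85,422,-156,47,-10])

```text
clock: 2.25
position: [0.5255, -0.2814, 0.2006]
ee_rot: [-0.001, 0.974, 0.228, 0.001]
contact_force: [-0.0, -1.0, -0.1]
width: 0.0851
gripper_force: 0.0
```

Run:
```python
from h import *
np.set_printoptions(precision=4,suppress=True)
im=get_image("top"); f=np.asarray(im["frame"]); hsv=cv2.cvtColor(f,cv2.COLOR_RGB2HSV)
m=((hsv[...,1]<70)&(hsv[...,2]>60)).astype(np.uint8)
n,l,st,c=cv2.connectedComponentsWithStats(m); m=(l==l[225,230]).astype(np.uint8)
cs,_=cv2.findContours(m,0,2); h=cv2.convexHull(max(cs,key=cv2.contourArea))
for e in(3,5,8):
    p=cv2.approxPolyDP(h,e,True)[:,0]; print(p.tolist()); 
    W=np.array([at_z(im,q,.088)[:2] for q in p]); print(W.tolist())
w=get_image("wrist"); save(w,"w1.png"); f=np.asarray(w["frame"]); hsv=cv2.cvtColor(f,cv2.COLOR_RGB2HSV)
s=get_state(); print(s["clock"],s["position"],rot(s["ee_rot"]))
print(proj(w,[.522,-.286,.036]),place_of("level",w))
```

```text
[[282, 173], [282, 253], [124, 254], [130, 174]]
[[0.6268430669860332, -0.047145695773618546], [0.4191632071645582, -0.05995992450344148], [0.3932128142901295, 0.33553910549040705], [0.6009383424470078, 0.3482320348939817]]
[[282, 173], [282, 253], [124, 254], [130, 174]]
[[0.6268430669860332, -0.047145695773618546], [0.4191632071645582, -0.05995992450344148], [0.3932128142901295, 0.33553910549040705], [0.6009383424470078, 0.3482320348939817]]
[[282, 173], [282, 253], [124, 254], [130, 174]]
[[0.6268430669860332, -0.047145695773618546], [0.4191632071645582, -0.05995992450344148], [0.3932128142901295, 0.33553910549040705], [0.6009383424470078, 0.3482320348939817]]
2.35 [ 0.5242 -0.2828  0.2006] [[ 0.8957  0.4446  0.0003]
 [ 0.4446 -0.8957  0.001 ]
 [ 0.0007 -0.0007 -1.    ]]
[281.3834 204.1619] [{'point': [415.0, 268.2], 'score': 0.76}, {'point': [130.9, 312.5], 'score': 0.76}, {'point': [282.9, 193.3], 'score': 0.75}]
```

View pics/w1.png

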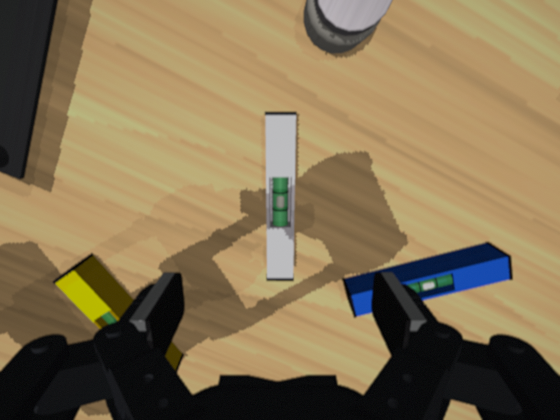

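The wrist view shows the level centred at (281,203) where I predicted (281,204), aligned with the tool x axis. I'll descend and grip.

apply_moves(deltas=[70,0,-1,25,0,65,0,-1,62,0,60,0,-1,100,0,60,0,-1,138,0,60,0,-1,165,0,60,0,-1,175,0,60,0,-1,175,0,20,0,-1,175,0,20,0,-1,175,0,20,0,-1,175,0,20,0,-1,175,0,20,0,-1,175,0], squeeze=40)

```text
clock: 3.4
position: [0.5227, -0.2854, 0.0288]
ee_rot: [0.002, 0.974, 0.226, 0.001]
contact_force: [-0.5, -0.2, 7.0]
width: 0.0251
gripper_force: 41.4
```

apply_moves(deltas=[20,0,0,-30,0,20,0,0,-70,0,20,0,0,-110,0,20,0,0,-150,0,20,0,0,-180,0,20,0,0,-185,0,20,0,0,-185,0])

```text
clock: 3.98
position: [0.5225, -0.2848, 0.2142]
ee_rot: [0.002, 0.974, 0.226, 0.002]
contact_force: [-0.2, -0.6, -3.2]
width: 0.0254
gripper_force: 40.7
```

apply_moves(deltas=[20,8,-16,0,-4,20,23,-50,0,-11,20,39,-84,0,-18,20,55,-118,0,-25,20,71,-152,0,-32,20,87,-186,0,-38,20,103,-220,0,-45,20,119,-254,0,-52,20,135,-289,0,-58,20,149,-320,0,-64,20,159,-342,0,-67,20,163,-350,0,-67.4])

```text
clock: 4.98
position: [0.5111, 0.1053, 0.2085]
ee_rot: [-0.003, 0.683, 0.73, -0.001]
contact_force: [0.6, 0.9, -3.4]
width: 0.0253
gripper_force: 40.6
```

apply_moves(deltas=[20,0,0,0,0,20,0,0,0,0,20,0,0,0,0])

```text
clock: 5.23
position: [0.5131, 0.1004, 0.2102]
ee_rot: [-0.0, 0.685, 0.728, -0.001]
contact_force: [-0.5, 0.2, -2.1]
width: 0.0252
gripper_force: 40.6
```

Run:
```python
from h import *
np.set_printoptions(precision=4,suppress=True)
w=get_image("wrist"); save(w,"w2.png")
s=get_state(); print(s["clock"],s["position"],s["qpos"],s["contact_force"],s["width"]);print(rot(s["ee_rot"]))
for q,z in(("foot_grip",.1155),("shelf_mid",.089)):
    for r in place_of(q,w)[:2]: print(q,r["score"],r["point"],at_z(w,r["point"],z))
```

```text
5.2833 [0.5133 0.1003 0.2105] [ 0.0605  0.2238  1.6749 -0.001   1.2444  0.0009] [ 0.4874 -0.0402 -2.5016] 0.02547123089574837
[[-0.06    0.9982 -0.0014]
 [ 0.9982  0.06   -0.0011]
 [-0.001  -0.0015 -1.    ]]
```

View pics/w2.png

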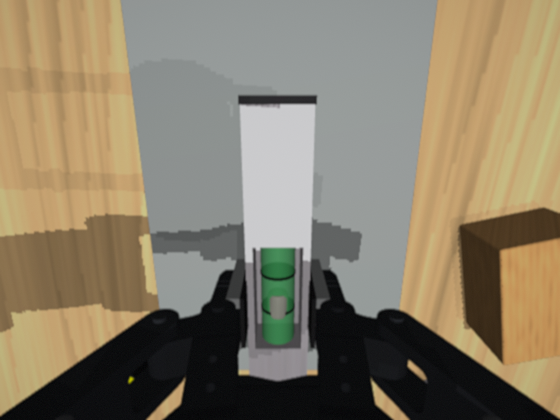

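The level is held aligned with the shelf, its far end at (278,100) and the shelf edges symmetric about it. I'll lower it to just above the shelf and then ease it down.

apply_moves(deltas=[20,0,0,20,0,20,0,0,50,0,20,0,0,75,0,20,0,0,85,0,20,0,0,87,0,20,0,0,88,0,20,0,0,89,0])

```text
clock: 5.97
position: [0.5149, 0.1015, 0.1235]
ee_rot: [0.001, 0.685, 0.728, 0.001]
contact_force: [0.4, -0.3, -2.1]
width: 0.0253
gripper_force: 40.5
```

apply_moves(deltas=[20,0,0,0.5,0,20,0,0,1,0,20,0,0,1.5,0,20,0,0,2,0,20,0,0,2.5,0,20,0,0,3,0,20,0,0,3,0])

```text
clock: 6.55
position: [0.5134, 0.1018, 0.1192]
ee_rot: [0.0, 0.685, 0.729, -0.0]
contact_force: [0.5, 0.4, -2.9]
width: 0.0254
gripper_force: 40.5
```

apply_moves(deltas=[20,0,0,0.5,0,20,0,0,1,0,20,0,0,1,0,20,0,0,1.5,0,20,0,0,2,0,20,0,0,2,0])

```text
clock: 7.05
position: [0.5136, 0.1018, 0.1178]
ee_rot: [0.0, 0.685, 0.729, 0.0]
contact_force: [-1.3, 1.2, 1.3]
width: 0.0253
gripper_force: 41.3
```

apply_moves(deltas=[20,0,0,0.7,0,20,0,0,0.7,0,60,0,0,0.7,0,60,0,0,0.7,0,60,0,0,0.7,0,60,0,0,0.7,0])

```text
clock: 7.55
position: [0.5137, 0.1017, 0.1164]
ee_rot: [0.0, 0.685, 0.729, 0.0]
contact_force: [-0.6, -1.2, 0.5]
width: 0.06
gripper_force: 0.0
```

apply_moves(deltas=[60,0,0,-15,0,60,0,0,-45,0,60,0,0,-80,0,60,0,0,-100,0,60,0,0,-110,0,60,0,0,-110,0,60,0,0,-110,0,60,0,0,-110,0])

```text
clock: 8.22
position: [0.5124, 0.1017, 0.2247]
ee_rot: [-0.001, 0.685, 0.729, -0.001]
contact_force: [0.1, -0.6, -0.5]
width: 0.0601
gripper_force: 0.0
```

Run:
```python
from h import *
np.set_printoptions(precision=4,suppress=True)
w=get_image("wrist"); save(w,"w3.png")
s=get_state(); print(s["clock"],s["position"],s["qpos"],s["width"]);print(rot(s["ee_rot"]))
t=get_image("top")
for im in(w,t):
  for q,z in(("foot_grip",.1155),("level",.089),("shelf_mid",.089),("bubble",.12)):
    for r in place_of(q,im)[:1]: print(q,r["score"],r["point"],at_z(im,r["point"],z))
```

```text
8.2667 [0.5123 0.1017 0.2246] [ 0.0627  0.2139  1.6515 -0.0001  1.2801  0.0009] 0.06034501117829661
[[-0.0618  0.9981 -0.0039]
 [ 0.9981  0.0618 -0.0004]
 [-0.0001 -0.0039 -1.    ]]
level 0.72 [123.8, 386.5] [ 0.3668 -0.0986  0.089 ]Traceback (most recent call last):
  File "<stdin>", line 8, in <module>
ValueError: it knows: board, capacitor, carton, foot_grip, jar, level, shelf_mid
```

View pics/w3.png

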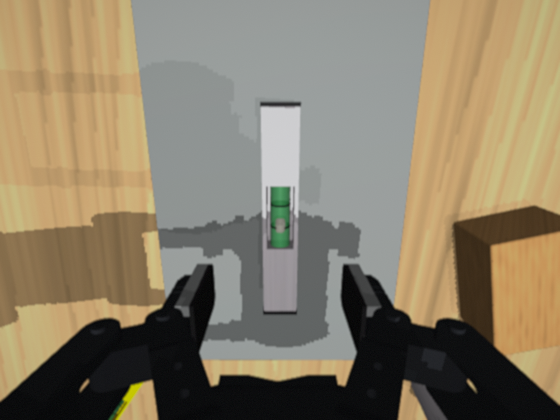

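The level is free on the shelf at rows 103–313, with the bubble near (280,226), displaced towards the fixed feet. I'll print the vial profile and move on to the knob, keeping this pose as a reference view.

```bash
cat >> h.py <<'E'
def vial(im):
    "strip along the level's axis: y world, mean RGB of the vial's middle"
    f=np.asarray(im["frame"]).astype(np.float32); out=[]
    c=np.array([.5130,.1010,.117]); d=np.array([-.0618,.998,0]); n=np.array([.998,.0618,0])
    ss=np.arange(-26,26.5,1)
    for s in ss:
        px=np.array([proj(im,c+d*s*1e-3+n*o*1e-3) for o in(-2.5,-1,0,1,2.5)],np.float32)
        v=cv2.remap(f,px[None,:,0],px[None,:,1],cv2.INTER_LINEAR)[0]; out.append(v.mean(0))
    return ss,np.array(out)
E
python3 - <<'E'
from h import *
im=get_image("wrist"); ss,o=vial(im)
for s,v in zip(ss,o): print(int(s),v.astype(int),end="; ")
f=np.asarray(im["frame"]); cv2.imwrite("pics/c3.png",cv2.resize(f[170:265,245:315],None,fx=6,fy=6,interpolation=cv2.INTER_CUBIC)[...,::-1])
t=get_image("top")
for q,z in(("foot_grip",.1155),("level",.089),("shelf_mid",.089)):
    for r in place_of(q,t)[:1]: print(q,r["score"],r["point"],at_z(t,r["point"],z))
for y in(103,313): print(at_z(im,(280.5,y),.125 if y==103 else .125))
E
```

```text
-26 [144 138 143]; -25 [117 115 116]; -24 [ 82 105  86]; -23 [ 62 121  77]; -22 [ 60 130  79]; -21 [ 60 130  79]; -20 [ 60 130  79]; -19 [ 60 130  79]; -18 [ 63 133  82]; -17 [ 68 137  86]; -16 [ 70 140  89]; -15 [ 71 140  89]; -14 [ 71 140  89]; -13 [ 71 140  90]; -12 [ 86 139  97]; -11 [115 139 113]; -10 [134 139 125]; -9 [139 140 129]; -8 [139 139 128]; -7 [139 139 129]; -6 [138 138 128]; -5 [133 134 123]; -4 [129 129 119]; -3 [127 128 118]; -2 [127 128 118]; -1 [123 128 115]; 0 [104 127 102]; 1 [ 75 130  86]; 2 [ 66 135  83]; 3 [ 70 140  88]; 4 [ 72 142  91]; 5 [ 73 142  91]; 6 [ 73 142  91]; 7 [ 73 143  92]; 8 [ 71 138  89]; 9 [ 55 104  69]; 10 [42 85 54]; 11 [ 47 109  64]; 12 [ 51 122  70]; 13 [ 53 123  71]; 14 [ 59 129  77]; 15 [ 70 139  88]; 16 [ 74 143  92]; 17 [ 74 143  93]; 18 [ 75 144  93]; 19 [ 74 144  93]; 20 [ 75 144  93]; 21 [ 75 144  93]; 22 [ 74 144  93]; 23 [ 74 144  92]; 24 [ 89 148 104]; 25 [145 172 152]; 26 [192 198 196]; foot_grip 0.59 [145.9, 207.8] [0.50900351 0.28596129 0.1155    ]
level 0.83 [331.9, 297.3] [ 0.31804247 -0.18882225  0.089     ]
shelf_mid 0.8 [221.6, 213.6] [0.51018608 0.10013911 0.089     ]
[0.50900186 0.18366842 0.125     ]
[0.51939641 0.0229007  0.125     ]
```

View pics/c3.png

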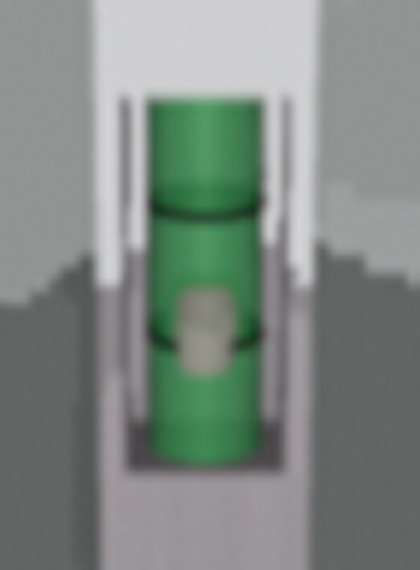

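The vial crop has the lines at about y=216 and 350 and the bubble at 332, so the bubble is about 6 mm off towards the fixed feet. That needs roughly 1.6 rad clockwise. I'll look at the knob from above.

apply_moves(deltas=[60,20,0,0,0,60,55,0,0,0,60,90,0,0,0,60,110,0,0,0,60,115,0,0,0,60,115,0,0,0,60,115,0,0,0])

```text
clock: 9.3
position: [0.5063, 0.216, 0.2265]
ee_rot: [0.0, 0.685, 0.729, -0.0]
contact_force: [0.4, -0.4, 0.5]
width: 0.0602
gripper_force: 0.0
```

Run:
```python
from h import *
np.set_printoptions(precision=4,suppress=True)
im=get_image("wrist"); f=np.asarray(im["frame"]); s=get_state(); print(s["clock"],s["position"]); print(rot(s["ee_rot"])[:2])
for r in place_of("foot_grip",im)[:2]: print(r, at_z(im,r["point"],.1155))
p=proj(im,[.501,.293,.1155]).astype(int); print(p)
y0=max(p[1]-60,0);x0=max(p[0]-70,0); print(x0,y0)
cv2.imwrite("pics/c4.png",cv2.resize(f[y0:y0+120,x0:x0+140],None,fx=5,fy=5,interpolation=cv2.INTER_CUBIC)[...,::-1])
```

```text
9.35 [0.5064 0.2155 0.2265]
[[-0.0615  0.9981 -0.0001]
 [ 0.9981  0.0615 -0.0012]]
{'point': [276.7, 101.7], 'score': 0.9} [0.4999 0.2987 0.1155]
[277 110]
207 50
```

View pics/c4.png

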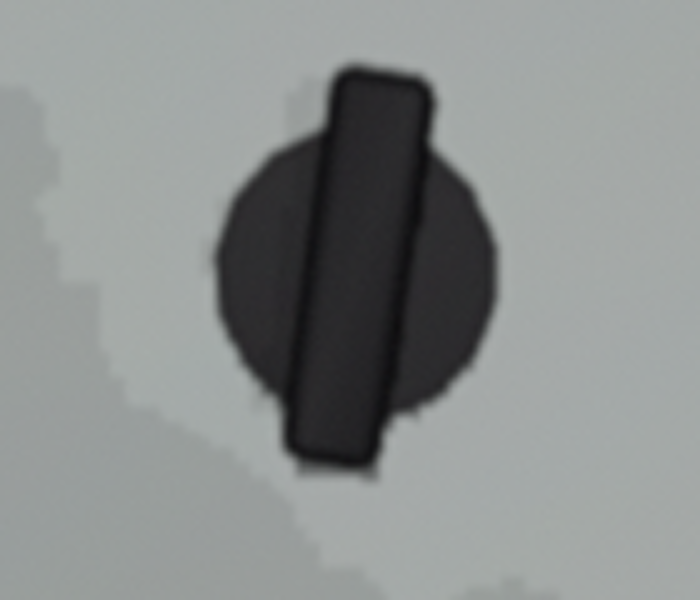

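The knob bar runs from (382,78) to (335,460) in the crop, which is 7° clockwise of tool x. I'll compute the shift to its centre.

Run:
```python
from h import *
im=get_image("wrist"); s=get_state(); T=rot(s["ee_rot"])
a=at_z(im,(207+382/5,50+78/5),.129);b=at_z(im,(207+335/5,50+460/5),.129); c=(a+b)/2
d=at_z(im,(207+356/5,50+275/5),.101)
print("len",np.linalg.norm(a-b),"centre",c,"disc",d)
v=T.T@(a-b); print(np.degrees(np.arctan2(v[1],v[0])))
g=c.copy(); g[2]=.1155; print("delta mm",T.T@(g-np.array(s["position"]))*1e3)
```

```text
len 0.04767243177579342 centre [0.50153216 0.29580489 0.129     ] disc [0.5013313  0.29615325 0.101     ]
7.312110099142478
delta mm [ 80.76056532  -0.11891015 111.02080768]
```

apply_moves(deltas=[40,25,0,0,3,40,60,0,10,7,40,78,0,35,7,40,81,0,65,7,40,81,0,90,7,40,81,0,100,7,40,81,0,104,7,40,81,0,104,7,8,81,0,104,7,8,81,0,104,7,8,81,0,104,7,8,81,0,104,7], squeeze=30)

```text
clock: 10.45
position: [0.5017, 0.2975, 0.1243]
ee_rot: [0.0, 0.728, 0.685, 0.001]
contact_force: [-2.1, -1.7, 5.5]
width: 0.0131
gripper_force: 34.1
```

apply_moves(deltas=[8,0,0,0,4,8,0,0,0,11,8,0,0,-0.5,18,8,0,0,-0.5,25,8,0,0,-1,32,8,0,0,-1,39,8,0,0,-1.5,46,8,0,0,-1.5,53,8,0,0,-1.5,60,8,0,0,-2,67,8,0,0,-2,74,8,0,0,-2,80])

```text
clock: 11.45
position: [0.503, 0.2961, 0.1264]
ee_rot: [0.001, 0.998, 0.055, 0.002]
contact_force: [0.5, -5.8, 6.8]
width: 0.0134
gripper_force: 33.9
```

apply_moves(deltas=[8,0,0,0,0,8,0,0,0,0,8,0,0,0,0,40,0,0,0,0,40,0,0,0,0,40,0,0,0,0,40,0,0,-20,0,40,0,0,-55,0,40,0,0,-90,0,40,0,0,-105,0])

```text
clock: 12.28
position: [0.5032, 0.2985, 0.2339]
ee_rot: [-0.001, 0.998, 0.057, 0.003]
contact_force: [1.2, 0.4, 0.1]
width: 0.0402
gripper_force: 0.0
```

apply_moves(deltas=[40,-10,22,0,0,40,-26,58,0,0,40,-43,95,0,0,40,-60,131,0,0,40,-76,167,0,0,40,-87,190,0,0,40,-90,197,0,0,40,-90,197,0,0,40,-90,197,0,0,40,-90,197,0,0])

```text
clock: 13.12
position: [0.4353, 0.0926, 0.2296]
ee_rot: [-0.0, 0.998, 0.057, 0.0]
contact_force: [0.1, 0.3, -0.0]
width: 0.0397
gripper_force: 0.0
```

Run:
```python
from h import *
im=get_image("wrist"); f=np.asarray(im["frame"]); s=get_state(); print(s["clock"],s["position"],im["position"]); print(rot(s["ee_rot"])[:2])
ss,o=vial(im)
for a,v in zip(ss,o): print(int(a),v.astype(int),end="; ")
p=proj(im,[.513,.101,.117]).astype(int); print(p)
y0=max(p[1]-40,0);x0=max(p[0]-60,0); print(x0,y0)
cv2.imwrite("pics/c5.png",cv2.resize(f[y0:y0+80,x0:x0+120],None,fx=6,fy=6,interpolation=cv2.INTER_CUBIC)[...,::-1])
```

```text
13.1667 [0.43519678 0.09263268 0.22954174] [0.51132552 0.10203194 0.35651427]
[[ 9.93330263e-01  1.15302938e-01  4.70166471e-04]
 [ 1.15302594e-01 -9.93330165e-01  7.02893154e-04]]
-26 [204 204 206]; -25 [204 204 206]; -24 [205 204 206]; -23 [195 195 198]; -22 [135 153 140]; -21 [ 76 137  91]; -20 [ 77 147  95]; -19 [ 81 149  99]; -18 [ 82 149  99]; -17 [ 81 149  99]; -16 [ 81 150  99]; -15 [ 81 150  99]; -14 [ 81 150  99]; -13 [ 82 150  99]; -12 [ 82 150 100]; -11 [ 81 150  99]; -10 [ 82 150 100]; -9 [ 82 150 100]; -8 [ 83 151 100]; -7 [ 73 130  88]; -6 [48 81 57]; -5 [ 68 115  80]; -4 [128 162 133]; -3 [186 192 183]; -2 [199 200 196]; -1 [199 200 197]; 0 [199 200 197]; 1 [199 200 197]; 2 [199 200 196]; 3 [199 199 196]; 4 [199 199 196]; 5 [199 199 197]; 6 [198 198 195]; 7 [179 187 177]; 8 [116 156 124]; 9 [ 82 150  99]; 10 [ 77 144  94]; 11 [53 98 65]; 12 [55 91 64]; 13 [ 79 142  96]; 14 [ 83 152 101]; 15 [ 82 151 100]; 16 [ 83 151 100]; 17 [ 83 151 100]; 18 [ 83 151 101]; 19 [ 83 151 101]; 20 [ 83 151 100]; 21 [ 82 151 100]; 22 [ 83 151 100]; 23 [ 83 151 100]; 24 [ 83 151 101]; 25 [ 81 150  99]; 26 [ 73 143  91]; [279 107]
219 67
```

View pics/c5.png

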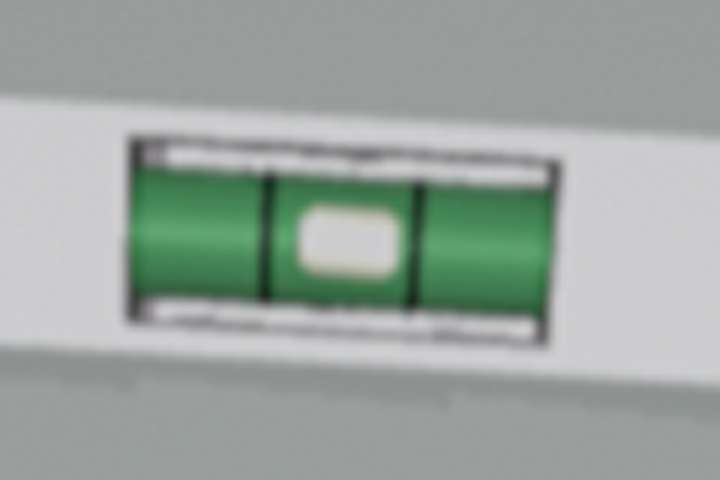

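The lines are at columns 267 and 416 (middle 341) and the bubble is at 350, so it is about 0.9 mm off towards the fixed feet. That is within tolerance. I'll add about 14° more at the knob for margin while pressing.

apply_moves(deltas=[40,10,-22,0,0,40,26,-58,0,0,40,43,-95,0,0,40,60,-131,0,0,40,76,-167,0,0,40,87,-190,0,0,40,90,-197,0,0,40,90,-197,15,0,40,90,-197,50,0,40,90,-197,85,0,40,90,-197,102,0,40,90,-197,104,0])

```text
clock: 14.17
position: [0.4981, 0.2965, 0.121]
ee_rot: [0.002, 0.998, 0.058, -0.004]
contact_force: [0.7, 0.1, 0.3]
width: 0.0401
gripper_force: 0.0
```

apply_moves(deltas=[40,0,0,0,0,8,0,0,0,0,8,0,0,0,0,8,0,0,0,0,8,0,0,0,0,8,0,0,0,5,8,0,0,0,10,8,0,0,0,14,8,0,0,0,14,8,0,0,0,14,8,0,0,0,14])

```text
clock: 15.08
position: [0.5029, 0.2957, 0.1279]
ee_rot: [0.001, 0.998, -0.065, 0.002]
contact_force: [1.5, -6.2, 2.1]
width: 0.0132
gripper_force: 33.3
```

apply_moves(deltas=[40,0,0,0,0,40,0,0,0,0,40,0,0,0,0,40,0,0,-20,0,40,0,0,-55,0,40,0,0,-90,0,40,0,0,-105,0,40,0,0,-105,0])

```text
clock: 15.75
position: [0.5038, 0.2989, 0.2359]
ee_rot: [-0.003, 0.998, -0.065, 0.005]
contact_force: [0.9, 0.5, 0.7]
width: 0.0399
gripper_force: 0.0
```

apply_moves(deltas=[40,-5,22,0,-2,40,-12,58,0,-5,40,-20,95,0,-8,40,-28,131,0,-11,40,-36,167,0,-11,40,-40,187,0,-11,0,-41,193,0,-11,0,-41,193,0,-11,0,-41,193,0,-11,0,-41,193,0,-11,0,-41,193,0,-11], squeeze=20)

```text
clock: 16.67
position: [0.4362, 0.1124, 0.2304]
ee_rot: [-0.0, 0.999, 0.032, -0.0]
contact_force: [-0.7, 0.4, -0.7]
width: -0.0002
gripper_force: 0.0
```

```bash
cat >> h.py <<'E'
def bub(im):
    ss,o=vial(im)
    ss2=np.arange(-26,26,.1); r=np.interp(ss2,ss,o[:,0]); g=np.interp(ss2,ss,o[:,1])
    k=ss2[r>140]; k=k[abs(k-2)<15]; m=(k.min()+k.max())/2
    lo=(ss2>m-16)&(ss2<m-4);hi=(ss2>m+4)&(ss2<m+16)
    w=lambda s:(ss2[s]*np.clip(125-g[s],0,None)).sum()/np.clip(125-g[s],0,None).sum()
    a,b=w(lo),w(hi); return m,a,b,m-(a+b)/2
E
python3 - <<'E'
from h import *
im=get_image("wrist"); s=get_state(); print(s["clock"],s["position"],im["position"],s["width"]); print(rot(s["ee_rot"])[:2])
print(bub(im))
for a,v in zip(*vial(im)): print(int(a),v.astype(int)[:2],end="; ")
g=np.array([.516,.056,.16]); print(rot(s["ee_rot"]).T@(g-np.array(s["position"]))*1e3)
E
```

```text
16.7167 [0.43615166 0.11233652 0.23033419] [0.51275408 0.11798036 0.35716923] 4.0497115741108716e-05
[[ 9.97993255e-01  6.33199596e-02 -2.13773348e-04]
 [ 6.33200138e-02 -9.97993241e-01  2.56772169e-04]]
(np.float64(2.300000000000402), np.float64(-6.287526667671386), np.float64(11.10576812919976), np.float64(-0.10912073076378448))
-26 [201 202]; -25 [202 202]; -24 [200 199]; -23 [152 158]; -22 [ 76 125]; -21 [ 64 133]; -20 [ 72 140]; -19 [ 78 145]; -18 [ 78 146]; -17 [ 78 146]; -16 [ 78 146]; -15 [ 78 146]; -14 [ 79 147]; -13 [ 79 147]; -12 [ 79 147]; -11 [ 79 147]; -10 [ 79 147]; -9 [ 80 148]; -8 [ 78 142]; -7 [58 98]; -6 [45 83]; -5 [ 60 124]; -4 [101 148]; -3 [172 182]; -2 [196 197]; -1 [198 198]; 0 [198 198]; 1 [198 198]; 2 [198 198]; 3 [198 198]; 4 [197 198]; 5 [198 198]; 6 [198 198]; 7 [188 192]; 8 [142 167]; 9 [ 86 147]; 10 [ 70 127]; 11 [48 78]; 12 [ 64 115]; 13 [ 81 149]; 14 [ 82 150]; 15 [ 82 150]; 16 [ 82 149]; 17 [ 82 149]; 18 [ 82 149]; 19 [ 82 150]; 20 [ 83 150]; 21 [ 82 150]; 22 [ 82 150]; 23 [ 82 150]; 24 [ 82 150]; 25 [ 80 149]; 26 [ 86 147]; [76.13474112 61.29844063 70.30264818]
```

The bubble is centred, about 0.1 mm off. Next I'll press on the solid block on the fixed-feet side.

apply_moves(deltas=[0,15,12,0,0,0,45,35,0,0,0,70,54,5,0,0,76,59,25,0,0,76,59,50,0,0,76,59,65,0,0,76,59,70,0,0,76,59,74,0,0,76,59,78,0,0,76,59,80,0,0,76,59,81,0,0,76,59,82,0])

```text
clock: 17.72
position: [0.5157, 0.0573, 0.1493]
ee_rot: [0.0, 1.0, 0.031, 0.001]
contact_force: [-0.2, 0.2, 0.6]
width: -0.0002
gripper_force: 0.0
```

apply_moves(deltas=[0,0,0,0.5,0,0,0,0,1,0,0,0,0,1.5,0,0,0,0,2,0,0,0,0,2.5,0,0,0,0,3,0,0,0,0,3,0])

```text
clock: 18.3
position: [0.5152, 0.0571, 0.1455]
ee_rot: [0.0, 1.0, 0.031, -0.0]
contact_force: [0.5, 0.2, 0.3]
width: -0.0003
gripper_force: 0.0
```

apply_moves(deltas=[0,0,0,0.5,0,0,0,0,1,0,0,0,0,1.5,0,0,0,0,2,0,0,0,0,2.5,0,0,0,0,3,0,0,0,0,3.5,0,0,0,0,4,0,0,0,0,4,0])

```text
clock: 19.05
position: [0.5152, 0.0572, 0.143]
ee_rot: [0.0, 1.0, 0.031, 0.0]
contact_force: [-1.7, 0.4, 9.5]
width: 0.0001
gripper_force: 4.6
```

apply_moves(deltas=[0,0,0,0.5,0,0,0,0,0.5,0,0,0,0,0.5,0,0,0,0,0.5,0,0,0,0,0.5,0,0,0,0,0.5,0,0,0,0,0.5,0,0,0,0,0.5,0,0,0,0,0.5,0,0,0,0,0.5,0,0,0,0,0.5,0,0,0,0,0.5,0])

```text
clock: 20.05
position: [0.5152, 0.0572, 0.143]
ee_rot: [0.0, 1.0, 0.031, 0.001]
contact_force: [-3.1, 0.4, 12.7]
width: 0.0
gripper_force: 6.0
```

Run:
```python
from h import *
im=get_image("scene"); t=get_image("top"); s=get_state(); print(s["clock"],s["contact_force"],s["position"])
f=np.asarray(im["frame"]); p=proj(im,[.513,.103,.117]).astype(int); q=proj(t,[.513,.103,.117]).astype(int); print(p,q)
c=lambda f,p:cv2.resize(np.asarray(f["frame"])[p[1]-22:p[1]+22,p[0]-22:p[0]+22],None,fx=8,fy=8,interpolation=cv2.INTER_CUBIC)
cv2.imwrite("pics/c6.png",np.hstack([c(im,p),c(t,q)])[...,::-1])
```

```text
20.15 [-2.97963111  0.48726272 11.31812051] [0.51525339 0.05713754 0.14294336]
[362 172] [218 210]
```

View pics/c6.png

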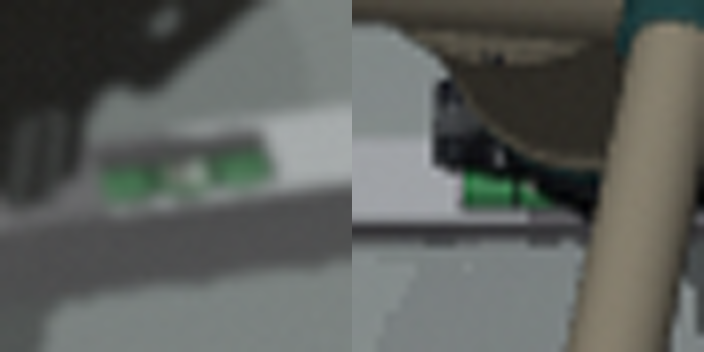

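The scene crop shows the fingers on the block and the bubble at about (187,178), midway between the window ends at 100 and 270. The press is steady at about 12 N, so I'm handing in.

```bash
python3 -c "from rig import *; print(sign_off())"
```

```text
the job is handed in; nothing more can be done
None
```

I handed the job in at about 20 s: the level lies lengthways on the middle of the shelf, the foot is turned about 94° clockwise, and the fingers press the level at about 12 N. The bubble was about 0.1 mm off centre untouched and still looked centred in the scene image while pressed; no verdict came back.

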